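# Make up the pedal tray in the child-proofed gear cupboard

## Task

Make the tray in the child-proofed gear cupboard up to three mini pedals: draw the door ajar, press down the hidden catch through the gap behind the door's top edge while pulling the door wide open, roll the tray out, and lay pedals from the bench in it, flat with the controls up, until each of its three wide bays holds exactly one, leaving any already in there. Leave the spare pedals and everything else on the bench, then roll the tray fully home and push the door fully shut so that the catch hooks in again.

Things in the scene. Friction and masses are not known exactly. Their poses are not given: they have to be found in the camera images.
- cupboard: dark wooden gear cupboard on the bench, 330 wide (its y) x 250 deep (its x) x 270 mm high, one door over its whole front, a low roll-out tray within. Origin on the bench under the middle of the carcass front; x points into the cupboard, y to the left for someone facing the front. Panels 15 mm thick; opening 300 mm wide, clear from z = 32 to 255 mm
- door (a joint): door angle, rad: 0 shut, up to 2.2, opening to the cupboard's -x and round to its left; stays where left (about 1 N at the free edge). From shut it comes only to about 0.15, held by the catch; with the catch pressed 9 mm down it passes. Pushed shut, the catch rides under its striker by itself from about 0.24 down (some 10 N at the handle) and springs up again
- door_hinge (a point): on the vertical hinge line, at the height of the door's top edge (268 mm); in the door's inner face at its left edge, 2 mm in front of the carcass. Axes turn with the door: y along the door towards the hinge, x from its outer to its inner face. The panel is 16 mm thick (x = -16 to 0), 330 mm wide (y = -330 to 0), 256 mm high; its top edge can be pinched from above
- door_handle (a point): upright steel bar handle on the door's outer face near the free (right) edge: 10 mm thick, 305 mm from the hinge line, bar centre 35 mm out from the face, from z = 150 to 240 mm with a post to the door at each end. This point is on the bar at z = 215 mm
- catch_pad (a point): ribbed top of the white plastic catch inside the door, 240 mm from the hinge line: a flat tongue 26 mm wide standing 60 mm inwards from the door, top 238 mm above the bench (30 mm below the door's top edge), its barb hooking a bar under the cupboard's top. Point 18 mm inwards of the inner face; goes down with the catch. Reached from above when the door is ajar (gap there about 38 mm)
- catch (a joint): how far the catch is pressed down, m: 0 up (holding), 0.016 fully down; at 0.009 or more it clears the striker. Sprung: about 3 N to start, 7 N fully down; springs back when released
- tray (a joint): how far the tray is rolled out towards -x of the cupboard, m: 0 home, 0.20 fully out (the bays then stand clear in front of the cupboard); stays where it is left, about 2 N to move. It cannot come out while the door is in front of it
- tray_front (a point): middle of the top edge of the tray's wooden front board, 75 mm above the bench; board 276 mm wide, 12 mm thick, 39 mm high, its outer face 4 mm behind the carcass front when home. Behind it an empty gutter 38 mm wide and 33 mm deep, in which fingers can hook to pull (fingers tilted, to reach in under the cupboard's top while the tray is home)
- bay1 (a point): centre of the floor of the right (facing the front) of the tray's three wide bays: floor 42 mm above the bench, clear space 120 mm (cupboard's x) x 70 mm between strips 10 mm high; bays 74 mm apart; axes as the cupboard's. Tray sides and back stand 18 mm above the floor. The narrow channel left of the left bay is for adapters, not pedals
- bay2 (a point): centre of the floor of the middle (facing the front) of the tray's three wide bays: floor 42 mm above the bench, clear space 120 mm (cupboard's x) x 70 mm between strips 10 mm high; bays 74 mm apart; axes as the cupboard's. Tray sides and back stand 18 mm above the floor. The narrow channel left of the left bay is for adapters, not pedals
- bay3 (a point): centre of the floor of the left (facing the front) of the tray's three wide bays: floor 42 mm above the bench, clear space 120 mm (cupboard's x) x 70 mm between strips 10 mm high; bays 74 mm apart; axes as the cupboard's. Tray sides and back stand 18 mm above the floor. The narrow channel left of the left bay is for adapters, not pedals
- p1_c (a point): mini effects pedal: bare aluminium box 93 (its x) x 40 (its y) x 35 mm (its z), about 0.25 kg; a footswitch (12 mm wide, 10 tall) and a black knob (20 wide, 11 tall) on its top, z axis up when these controls are up. Point: centre of the box, 17.5 mm above its underside. On the bench at the start, controls up
- p2_c (a point): mini effects pedal: bare aluminium box 93 (its x) x 40 (its y) x 35 mm (its z), about 0.25 kg; a footswitch (12 mm wide, 10 tall) and a black knob (20 wide, 11 tall) on its top, z axis up when these controls are up. Point: centre of the box, 17.5 mm above its underside. On the bench at the start, controls up
- p3_c (a point): mini effects pedal: bare aluminium box 93 (its x) x 40 (its y) x 35 mm (its z), about 0.25 kg; a footswitch (12 mm wide, 10 tall) and a black knob (20 wide, 11 tall) on its top, z axis up when these controls are up. Point: centre of the box, 17.5 mm above its underside. On the bench at the start, controls up
- p4_c (a point): mini effects pedal: bare aluminium box 93 (its x) x 40 (its y) x 35 mm (its z), about 0.25 kg; a footswitch (12 mm wide, 10 tall) and a black knob (20 wide, 11 tall) on its top, z axis up when these controls are up. Point: centre of the box, 17.5 mm above its underside. On the bench at the start, controls up (may be absent)
- p5_c (a point): mini effects pedal: bare aluminium box 93 (its x) x 40 (its y) x 35 mm (its z), about 0.25 kg; a footswitch (12 mm wide, 10 tall) and a black knob (20 wide, 11 tall) on its top, z axis up when these controls are up. Point: centre of the box, 17.5 mm above its underside. On the bench at the start, controls up (may be absent)
- s1_c (a point): mini effects pedal: bare aluminium box 93 (its x) x 40 (its y) x 35 mm (its z), about 0.25 kg; a footswitch (12 mm wide, 10 tall) and a black knob (20 wide, 11 tall) on its top, z axis up when these controls are up. Point: centre of the box, 17.5 mm above its underside. May already lie in the tray at the start (none to two of s1, s2, s3 are there)
- s2_c (a point): mini effects pedal: bare aluminium box 93 (its x) x 40 (its y) x 35 mm (its z), about 0.25 kg; a footswitch (12 mm wide, 10 tall) and a black knob (20 wide, 11 tall) on its top, z axis up when these controls are up. Point: centre of the box, 17.5 mm above its underside. May already lie in the tray at the start (none to two of s1, s2, s3 are there)
- s3_c (a point): mini effects pedal: bare aluminium box 93 (its x) x 40 (its y) x 35 mm (its z), about 0.25 kg; a footswitch (12 mm wide, 10 tall) and a black knob (20 wide, 11 tall) on its top, z axis up when these controls are up. Point: centre of the box, 17.5 mm above its underside. May already lie in the tray at the start (none to two of s1, s2, s3 are there)
- harmonica: bystander: steel harmonica, 102 x 27 x 18 mm, origin under its middle
- tuner: bystander: flat black tuner with a grey display, 92 x 60 x 18 mm, origin under its middle
There are look-alikes about, which are no part of the job. What is shaped like the part that bears p3_c but orange or yellow is not meant. Leave any blue look-alike of the part that bears p5_c alone.

How it is judged:
On the way, in this order (a step that is already met when the one before it is completed fails the run):
1. with the door ajar, the catch is pressed down clear of its striker (value of joint catch above 0.0085 m and value of joint door between 0.08 and 0.4 rad), for 0.05 s.
2. the door is wide open (value of joint door above 1.35 rad), for 0.1 s.
3. the tray is rolled out (value of joint tray above 0.14 m and value of joint door above 1.2 rad), for 0.1 s.
4. each of the three bays holds one pedal, controls up, with the tray still out (((horizontal distance between p1_c and bay1 below 0.03 m and z of p1_c in the frame of bay1 between 0.012 and 0.024 m and angle between p1_c's own z axis and vertical below 0.1 rad) or (horizontal distance between p2_c and bay1 below 0.03 m and z of p2_c in the frame of bay1 between 0.012 and 0.024 m and angle between p2_c's own z axis and vertical below 0.1 rad) or (horizontal distance between p3_c and bay1 below 0.03 m and z of p3_c in the frame of bay1 between 0.012 and 0.024 m and angle between p3_c's own z axis and vertical below 0.1 rad) or (horizontal distance between p4_c and bay1 below 0.03 m and z of p4_c in the frame of bay1 between 0.012 and 0.024 m and angle between p4_c's own z axis and vertical below 0.1 rad) or (horizontal distance between p5_c and bay1 below 0.03 m and z of p5_c in the frame of bay1 between 0.012 and 0.024 m and angle between p5_c's own z axis and vertical below 0.1 rad) or (horizontal distance between s1_c and bay1 below 0.03 m and z of s1_c in the frame of bay1 between 0.012 and 0.024 m and angle between s1_c's own z axis and vertical below 0.1 rad) or (horizontal distance between s2_c and bay1 below 0.03 m and z of s2_c in the frame of bay1 between 0.012 and 0.024 m and angle between s2_c's own z axis and vertical below 0.1 rad) or (horizontal distance between s3_c and bay1 below 0.03 m and z of s3_c in the frame of bay1 between 0.012 and 0.024 m and angle between s3_c's own z axis and vertical below 0.1 rad)) and ((horizontal distance between p1_c and bay2 below 0.03 m and z of p1_c in the frame of bay2 between 0.012 and 0.024 m and angle between p1_c's own z axis and vertical below 0.1 rad) or (horizontal distance between p2_c and bay2 below 0.03 m and z of p2_c in the frame of bay2 between 0.012 and 0.024 m and angle between p2_c's own z axis and vertical below 0.1 rad) or (horizontal distance between p3_c and bay2 below 0.03 m and z of p3_c in the frame of bay2 between 0.012 and 0.024 m and angle between p3_c's own z axis and vertical below 0.1 rad) or (horizontal distance between p4_c and bay2 below 0.03 m and z of p4_c in the frame of bay2 between 0.012 and 0.024 m and angle between p4_c's own z axis and vertical below 0.1 rad) or (horizontal distance between p5_c and bay2 below 0.03 m and z of p5_c in the frame of bay2 between 0.012 and 0.024 m and angle between p5_c's own z axis and vertical below 0.1 rad) or (horizontal distance between s1_c and bay2 below 0.03 m and z of s1_c in the frame of bay2 between 0.012 and 0.024 m and angle between s1_c's own z axis and vertical below 0.1 rad) or (horizontal distance between s2_c and bay2 below 0.03 m and z of s2_c in the frame of bay2 between 0.012 and 0.024 m and angle between s2_c's own z axis and vertical below 0.1 rad) or (horizontal distance between s3_c and bay2 below 0.03 m and z of s3_c in the frame of bay2 between 0.012 and 0.024 m and angle between s3_c's own z axis and vertical below 0.1 rad)) and ((horizontal distance between p1_c and bay3 below 0.03 m and z of p1_c in the frame of bay3 between 0.012 and 0.024 m and angle between p1_c's own z axis and vertical below 0.1 rad) or (horizontal distance between p2_c and bay3 below 0.03 m and z of p2_c in the frame of bay3 between 0.012 and 0.024 m and angle between p2_c's own z axis and vertical below 0.1 rad) or (horizontal distance between p3_c and bay3 below 0.03 m and z of p3_c in the frame of bay3 between 0.012 and 0.024 m and angle between p3_c's own z axis and vertical below 0.1 rad) or (horizontal distance between p4_c and bay3 below 0.03 m and z of p4_c in the frame of bay3 between 0.012 and 0.024 m and angle between p4_c's own z axis and vertical below 0.1 rad) or (horizontal distance between p5_c and bay3 below 0.03 m and z of p5_c in the frame of bay3 between 0.012 and 0.024 m and angle between p5_c's own z axis and vertical below 0.1 rad) or (horizontal distance between s1_c and bay3 below 0.03 m and z of s1_c in the frame of bay3 between 0.012 and 0.024 m and angle between s1_c's own z axis and vertical below 0.1 rad) or (horizontal distance between s2_c and bay3 below 0.03 m and z of s2_c in the frame of bay3 between 0.012 and 0.024 m and angle between s2_c's own z axis and vertical below 0.1 rad) or (horizontal distance between s3_c and bay3 below 0.03 m and z of s3_c in the frame of bay3 between 0.012 and 0.024 m and angle between s3_c's own z axis and vertical below 0.1 rad)) and ((horizontal distance between s1_c and bay1 below 0.03 m and z of s1_c in the frame of bay1 between 0.012 and 0.024 m and angle between s1_c's own z axis and vertical below 0.1 rad) or (horizontal distance between s1_c and bay2 below 0.03 m and z of s1_c in the frame of bay2 between 0.012 and 0.024 m and angle between s1_c's own z axis and vertical below 0.1 rad) or (horizontal distance between s1_c and bay3 below 0.03 m and z of s1_c in the frame of bay3 between 0.012 and 0.024 m and angle between s1_c's own z axis and vertical below 0.1 rad)) and ((horizontal distance between s2_c and bay1 below 0.03 m and z of s2_c in the frame of bay1 between 0.012 and 0.024 m and angle between s2_c's own z axis and vertical below 0.1 rad) or (horizontal distance between s2_c and bay2 below 0.03 m and z of s2_c in the frame of bay2 between 0.012 and 0.024 m and angle between s2_c's own z axis and vertical below 0.1 rad) or (horizontal distance between s2_c and bay3 below 0.03 m and z of s2_c in the frame of bay3 between 0.012 and 0.024 m and angle between s2_c's own z axis and vertical below 0.1 rad)) and ((horizontal distance between s3_c and bay1 below 0.03 m and z of s3_c in the frame of bay1 between 0.012 and 0.024 m and angle between s3_c's own z axis and vertical below 0.1 rad) or (horizontal distance between s3_c and bay2 below 0.03 m and z of s3_c in the frame of bay2 between 0.012 and 0.024 m and angle between s3_c's own z axis and vertical below 0.1 rad) or (horizontal distance between s3_c and bay3 below 0.03 m and z of s3_c in the frame of bay3 between 0.012 and 0.024 m and angle between s3_c's own z axis and vertical below 0.1 rad)) and value of joint tray above 0.08 m), for 0.2 s.
At the end, for the whole second after the job is handed in: Each wide bay holds one pedal flat on its floor, controls up (within 30 mm of the bay's centre in plan, tilt under 0.1 rad), any that were in the tray still in a bay; the other pedals lie on the bench; tray home within 12 mm, door shut within 0.04 rad, catch up within 3 mm (((horizontal distance between p1_c and bay1 below 0.03 m and z of p1_c in the frame of bay1 between 0.012 and 0.024 m and angle between p1_c's own z axis and vertical below 0.1 rad) or (horizontal distance between p2_c and bay1 below 0.03 m and z of p2_c in the frame of bay1 between 0.012 and 0.024 m and angle between p2_c's own z axis and vertical below 0.1 rad) or (horizontal distance between p3_c and bay1 below 0.03 m and z of p3_c in the frame of bay1 between 0.012 and 0.024 m and angle between p3_c's own z axis and vertical below 0.1 rad) or (horizontal distance between p4_c and bay1 below 0.03 m and z of p4_c in the frame of bay1 between 0.012 and 0.024 m and angle between p4_c's own z axis and vertical below 0.1 rad) or (horizontal distance between p5_c and bay1 below 0.03 m and z of p5_c in the frame of bay1 between 0.012 and 0.024 m and angle between p5_c's own z axis and vertical below 0.1 rad) or (horizontal distance between s1_c and bay1 below 0.03 m and z of s1_c in the frame of bay1 between 0.012 and 0.024 m and angle between s1_c's own z axis and vertical below 0.1 rad) or (horizontal distance between s2_c and bay1 below 0.03 m and z of s2_c in the frame of bay1 between 0.012 and 0.024 m and angle between s2_c's own z axis and vertical below 0.1 rad) or (horizontal distance between s3_c and bay1 below 0.03 m and z of s3_c in the frame of bay1 between 0.012 and 0.024 m and angle between s3_c's own z axis and vertical below 0.1 rad)) and ((horizontal distance between p1_c and bay2 below 0.03 m and z of p1_c in the frame of bay2 between 0.012 and 0.024 m and angle between p1_c's own z axis and vertical below 0.1 rad) or (horizontal distance between p2_c and bay2 below 0.03 m and z of p2_c in the frame of bay2 between 0.012 and 0.024 m and angle between p2_c's own z axis and vertical below 0.1 rad) or (horizontal distance between p3_c and bay2 below 0.03 m and z of p3_c in the frame of bay2 between 0.012 and 0.024 m and angle between p3_c's own z axis and vertical below 0.1 rad) or (horizontal distance between p4_c and bay2 below 0.03 m and z of p4_c in the frame of bay2 between 0.012 and 0.024 m and angle between p4_c's own z axis and vertical below 0.1 rad) or (horizontal distance between p5_c and bay2 below 0.03 m and z of p5_c in the frame of bay2 between 0.012 and 0.024 m and angle between p5_c's own z axis and vertical below 0.1 rad) or (horizontal distance between s1_c and bay2 below 0.03 m and z of s1_c in the frame of bay2 between 0.012 and 0.024 m and angle between s1_c's own z axis and vertical below 0.1 rad) or (horizontal distance between s2_c and bay2 below 0.03 m and z of s2_c in the frame of bay2 between 0.012 and 0.024 m and angle between s2_c's own z axis and vertical below 0.1 rad) or (horizontal distance between s3_c and bay2 below 0.03 m and z of s3_c in the frame of bay2 between 0.012 and 0.024 m and angle between s3_c's own z axis and vertical below 0.1 rad)) and ((horizontal distance between p1_c and bay3 below 0.03 m and z of p1_c in the frame of bay3 between 0.012 and 0.024 m and angle between p1_c's own z axis and vertical below 0.1 rad) or (horizontal distance between p2_c and bay3 below 0.03 m and z of p2_c in the frame of bay3 between 0.012 and 0.024 m and angle between p2_c's own z axis and vertical below 0.1 rad) or (horizontal distance between p3_c and bay3 below 0.03 m and z of p3_c in the frame of bay3 between 0.012 and 0.024 m and angle between p3_c's own z axis and vertical below 0.1 rad) or (horizontal distance between p4_c and bay3 below 0.03 m and z of p4_c in the frame of bay3 between 0.012 and 0.024 m and angle between p4_c's own z axis and vertical below 0.1 rad) or (horizontal distance between p5_c and bay3 below 0.03 m and z of p5_c in the frame of bay3 between 0.012 and 0.024 m and angle between p5_c's own z axis and vertical below 0.1 rad) or (horizontal distance between s1_c and bay3 below 0.03 m and z of s1_c in the frame of bay3 between 0.012 and 0.024 m and angle between s1_c's own z axis and vertical below 0.1 rad) or (horizontal distance between s2_c and bay3 below 0.03 m and z of s2_c in the frame of bay3 between 0.012 and 0.024 m and angle between s2_c's own z axis and vertical below 0.1 rad) or (horizontal distance between s3_c and bay3 below 0.03 m and z of s3_c in the frame of bay3 between 0.012 and 0.024 m and angle between s3_c's own z axis and vertical below 0.1 rad)) and ((horizontal distance between s1_c and bay1 below 0.03 m and z of s1_c in the frame of bay1 between 0.012 and 0.024 m and angle between s1_c's own z axis and vertical below 0.1 rad) or (horizontal distance between s1_c and bay2 below 0.03 m and z of s1_c in the frame of bay2 between 0.012 and 0.024 m and angle between s1_c's own z axis and vertical below 0.1 rad) or (horizontal distance between s1_c and bay3 below 0.03 m and z of s1_c in the frame of bay3 between 0.012 and 0.024 m and angle between s1_c's own z axis and vertical below 0.1 rad)) and ((horizontal distance between s2_c and bay1 below 0.03 m and z of s2_c in the frame of bay1 between 0.012 and 0.024 m and angle between s2_c's own z axis and vertical below 0.1 rad) or (horizontal distance between s2_c and bay2 below 0.03 m and z of s2_c in the frame of bay2 between 0.012 and 0.024 m and angle between s2_c's own z axis and vertical below 0.1 rad) or (horizontal distance between s2_c and bay3 below 0.03 m and z of s2_c in the frame of bay3 between 0.012 and 0.024 m and angle between s2_c's own z axis and vertical below 0.1 rad)) and ((horizontal distance between s3_c and bay1 below 0.03 m and z of s3_c in the frame of bay1 between 0.012 and 0.024 m and angle between s3_c's own z axis and vertical below 0.1 rad) or (horizontal distance between s3_c and bay2 below 0.03 m and z of s3_c in the frame of bay2 between 0.012 and 0.024 m and angle between s3_c's own z axis and vertical below 0.1 rad) or (horizontal distance between s3_c and bay3 below 0.03 m and z of s3_c in the frame of bay3 between 0.012 and 0.024 m and angle between s3_c's own z axis and vertical below 0.1 rad)) and ((horizontal distance between p1_c and bay1 below 0.03 m and z of p1_c in the frame of bay1 between 0.012 and 0.024 m and angle between p1_c's own z axis and vertical below 0.1 rad) or (horizontal distance between p1_c and bay2 below 0.03 m and z of p1_c in the frame of bay2 between 0.012 and 0.024 m and angle between p1_c's own z axis and vertical below 0.1 rad) or (horizontal distance between p1_c and bay3 below 0.03 m and z of p1_c in the frame of bay3 between 0.012 and 0.024 m and angle between p1_c's own z axis and vertical below 0.1 rad) or height (world z) of p1_c between 0 and 0.03 m) and ((horizontal distance between p2_c and bay1 below 0.03 m and z of p2_c in the frame of bay1 between 0.012 and 0.024 m and angle between p2_c's own z axis and vertical below 0.1 rad) or (horizontal distance between p2_c and bay2 below 0.03 m and z of p2_c in the frame of bay2 between 0.012 and 0.024 m and angle between p2_c's own z axis and vertical below 0.1 rad) or (horizontal distance between p2_c and bay3 below 0.03 m and z of p2_c in the frame of bay3 between 0.012 and 0.024 m and angle between p2_c's own z axis and vertical below 0.1 rad) or height (world z) of p2_c between 0 and 0.03 m) and ((horizontal distance between p3_c and bay1 below 0.03 m and z of p3_c in the frame of bay1 between 0.012 and 0.024 m and angle between p3_c's own z axis and vertical below 0.1 rad) or (horizontal distance between p3_c and bay2 below 0.03 m and z of p3_c in the frame of bay2 between 0.012 and 0.024 m and angle between p3_c's own z axis and vertical below 0.1 rad) or (horizontal distance between p3_c and bay3 below 0.03 m and z of p3_c in the frame of bay3 between 0.012 and 0.024 m and angle between p3_c's own z axis and vertical below 0.1 rad) or height (world z) of p3_c between 0 and 0.03 m) and ((horizontal distance between p4_c and bay1 below 0.03 m and z of p4_c in the frame of bay1 between 0.012 and 0.024 m and angle between p4_c's own z axis and vertical below 0.1 rad) or (horizontal distance between p4_c and bay2 below 0.03 m and z of p4_c in the frame of bay2 between 0.012 and 0.024 m and angle between p4_c's own z axis and vertical below 0.1 rad) or (horizontal distance between p4_c and bay3 below 0.03 m and z of p4_c in the frame of bay3 between 0.012 and 0.024 m and angle between p4_c's own z axis and vertical below 0.1 rad) or height (world z) of p4_c between 0 and 0.03 m) and ((horizontal distance between p5_c and bay1 below 0.03 m and z of p5_c in the frame of bay1 between 0.012 and 0.024 m and angle between p5_c's own z axis and vertical below 0.1 rad) or (horizontal distance between p5_c and bay2 below 0.03 m and z of p5_c in the frame of bay2 between 0.012 and 0.024 m and angle between p5_c's own z axis and vertical below 0.1 rad) or (horizontal distance between p5_c and bay3 below 0.03 m and z of p5_c in the frame of bay3 between 0.012 and 0.024 m and angle between p5_c's own z axis and vertical below 0.1 rad) or height (world z) of p5_c between 0 and 0.03 m) and value of joint tray below 0.012 m and value of joint door below 0.04 rad and value of joint catch below 0.003 m); the robot touches nothing.
It fails at once if the harmonica is shoved away by more than 80 mm (distance of harmonica from where it was at the start of the episode above 0.08 m).
It fails at once if the tuner is shoved away by more than 80 mm (distance of tuner from where it was at the start of the episode above 0.08 m).
Of s1, s2, s3, p4, p5 only 1 to 2 are there at a start; the rules pass over those that are not, and their reading is None.
At some moment in a run one of p1, p2, p3, p4, p5 may be knocked a few centimetres aside while the robot is not near it.
Once in a run the grip may slacken for a moment while it holds something.
It also fails if it takes over 210 s, if anything falls off the work surface, if the arm or the gripper's body presses on something with over 40 N, if the wrist force passes 120 N, or if a joint passes its speed limit or range.

## Robot

A 6-joint arm with a two-finger parallel gripper is mounted at the origin on the work surface. World frame = base frame: x ahead of the robot, y to its left, z up, the work surface at z = 0. Lengths are in m, angles in rad, forces in N, time in s.
With the tool pointing down it reaches from about 0.375 to 0.9 m from the base axis. Payload 3.1 kg.
Tool frame: the origin (TCP) lies midway between the tips of the shut fingers; the grasp point (between the pads) lies 19 mm behind it (bot.grasp_offset is the distance from the TCP to the grasp point, in m); z points along the fingers, y is the line along which they close (so a half turn about z gives the same grasp; the last joint's range is limited). The gripper opens to 87 mm and grips with 3 to 60 N. Pads are 19 mm wide; open, the fingers measure 117 mm over their backs; the gripper's body (75 mm by 190 mm) begins 51 mm behind the grasp point.
Start: joints at [-1.518, 0.527, 1.433, -0, 1.181, -0.178], TCP at [0.144, -0.608, 0.223] pointing down, gripper open.
Joint ranges: [-3.08, 3.08], [-0.75, 2.2], [0.22, 2.44], [-1.43, 4.57], [0, 2.65], [-2.85, 2.85]. Speed limits (rad/s): [2.79, 2.79, 3.14, 3.14, 3.14, 3.14].

## Interface

Orientations are given as [roll, pitch, yaw] about the fixed x, y, z axes, in that order (R = Rz(yaw) Ry(pitch) Rx(roll)).
In Python, from cell import bot, telemetry, eyes, order gives the robot as it stands. Calls block until the motion is done:
- bot.movep(position, orientation): joint-space move of the TCP to a pose.
- bot.line_to(position, rot=None, max_speed=0.15, f_stop=None): straight line of the TCP; rot=None keeps the orientation; max_speed is the mean speed in m/s. With f_stop (N) it stops when the force on the tool has changed by that much, and returns True; else False.
- bot.move_j(angles): joint-space move.
- bot.set_gripper(opening, f_grip=None): opening from 0.0 (shut) to 1.0 (fully open); f_grip is the grip in N (None keeps the last); returns when the fingers have stopped.
- bot.pause(seconds).
- bot.ik(position, orientation): joint angles nearest the present ones, or None.
- telemetry.get_obs(): the state.
- eyes.camera(name): name is "side" or "top"; returns the picture (384x512x3 uint8, red, green, blue); there is no depth.
- eyes.camera_params(name): a dict with "K" (3x3 intrinsics, pixels), "D" ([k1, k2, p1, p2, k3] as OpenCV has them; the pictures are not rectified), "position" and "attitude" of the camera in the world. Camera axes: x right, y up, looking along -z (the intrinsics and any distortion apply to the point x, -y, -z); pixel columns grow to the right and rows downward; lengths in m; the calibration is good to about 2 mm. A picture is of the moment at which its call begins. camera_params takes no time and is no camera call.
A pose or a line that the arm cannot do raises bot.Unreachable and nothing moves.
- order.hand_in(): hands the job in; it is judged then, once.
The state is a dict: "t": time; "qpos": joint angles; "dq": joint speeds; "joint_efforts": joint torques, N m; "position": TCP position; "tcp_rot": TCP orientation; "force": force on the tool from outside, world axes, zero at the start; "moment": the same for the moment, N m; "finger_gap": opening from 0.0 (shut) to 1.0 (fully open); "grasp_force": force on a finger pad.
Only numpy, scipy, OpenCV 4.12 (cv2) and the standard library are available. Lean on these libraries where they do the work, as an engineer would, in place of code of your own. Each camera call takes 0.05 s, during which the arm holds its last target. There are 200 camera calls.

## Working session

There is one attempt and no reset: what is moved stays moved. The work goes in short steps, each a Python script; the robot and the scene stay as the last script left them, time stands still between calls to the robot, and variables do not carry over. Pictures are saved under pics/ and viewed, at most 14 in all, crops included, and the job is handed in when it is done.

```bash
ls; mkdir -p pics; python3 - <<'E'
from cell import bot, telemetry, eyes, order
import cv2,numpy as np
for n in("top","side"):
    im=eyes.camera(n); cv2.imwrite(f"pics/{n}0.png",cv2.resize(im[:,:,::-1],(800,600),interpolation=cv2.INTER_CUBIC)); cv2.imwrite(f"raw_{n}0.png",im[:,:,::-1])
    print(n,eyes.camera_params(n))
print(telemetry.get_obs())
E
```

```text
pics
top {'K': array([[431.78079701,   0.        , 250.62428232],
       [  0.        , 431.78079701, 200.75250943],
       [  0.        ,   0.        ,   1.        ]]), 'D': array([-0.06302361,  0.        ,  0.        ,  0.        ,  0.        ]), 'position': array([ 0.29295835, -0.00782411,  1.44884347]), 'attitude': array([ 0.13450171, -0.01846509, -1.56583073])}
side {'K': array([[371.75843152,   0.        , 257.62366834],
       [  0.        , 371.75843152, 194.16919162],
       [  0.        ,   0.        ,   1.        ]]), 'D': array([-0.04709174,  0.        ,  0.        ,  0.        ,  0.        ]), 'position': array([-0.0953839 ,  0.59954182,  1.05852958]), 'attitude': array([ 0.75198543, -0.0112679 , -2.3771497 ])}
{'t': 0.1, 'qpos': array([-1.51749354e+00,  5.28375706e-01,  1.43375563e+00, -1.74977309e-05,
        1.18138321e+00, -1.78522957e-01]), 'dq': array([-0.00046146, -0.0022657 , -0.00268679,  0.00248258, -0.00266359,
       -0.00081525]), 'joint_efforts': array([-3.23843342e-04, -4.40985167e+01, -1.77150267e+01,  6.35608868e-02,
        5.33406227e-02, -3.52091706e-05]), 'position': array([ 0.14357164, -0.60762333,  0.22167384]), 'tcp_rot': array([-3.13969844e+00, -3.25363038e-04,  2.31832090e-01]), 'force': array([ 0.46542095, -0.16205884, -0.12445457]), 'moment': array([-0.0072973 ,  0.01781549, -0.05372935]), 'grasp_force': 0.0, 'finger_gap': 1.0015344570505942}
```

View pics/top0.png

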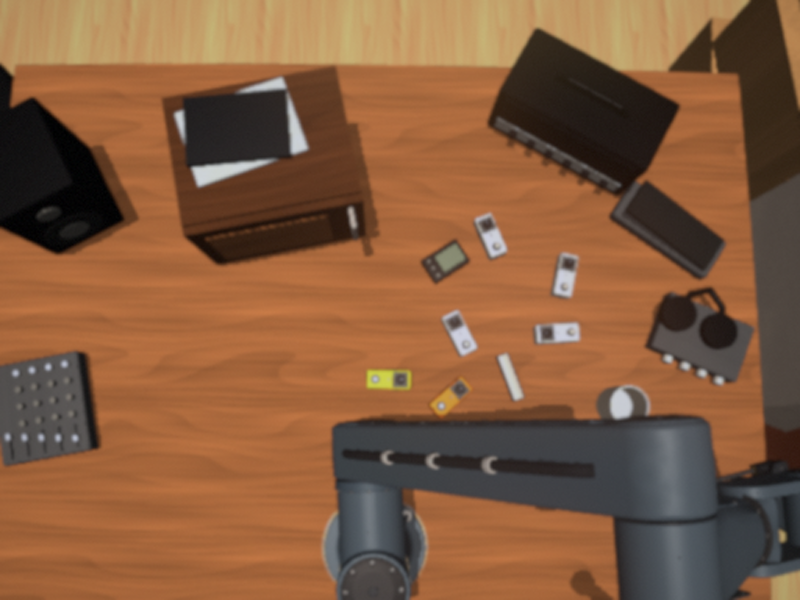

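View pics/side0.png

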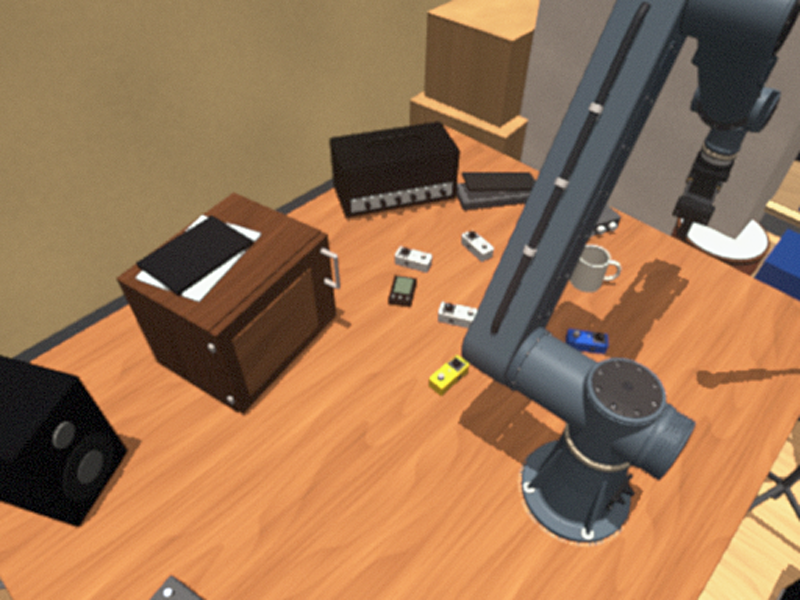

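Top view (800x600 scale): the cupboard top's corners are at about (163,98), (335,67), (363,202) and (185,237), with its front facing the robot and the handle at (352,220). Four bare aluminium pedals lie at (490,236), (565,275), (459,333) and (557,333). The yellow (389,380) and orange (450,397) look-alikes are not meant, and neither is the blue one, side view (587,340). The tuner is at (446,260) and the harmonica at (510,377).

```bash
cat > h.py <<'E'
from cell import bot, telemetry, eyes, order
import cv2, numpy as np
from scipy.spatial.transform import Rotation as R
def rays(cam,uv):
    P=eyes.camera_params(cam)
    n=cv2.undistortPoints(np.array(uv,float).reshape(-1,1,2),P["K"],P["D"])[:,0]
    d=np.c_[n[:,0],-n[:,1],-np.ones(len(n))]
    return P["position"],R.from_euler("xyz",P["attitude"]).apply(d)
def onz(cam,uv,z):
    o,d=rays(cam,uv); return o+d*((z-o[2])/d[:,2])[:,None]
def proj(cam,p):
    P=eyes.camera_params(cam)
    c=R.from_euler("xyz",P["attitude"]).inv().apply(np.atleast_2d(p)-P["position"])*[1,-1,-1]
    return cv2.projectPoints(c,np.zeros(3),np.zeros(3),P["K"],P["D"])[0][:,0]
def shot(cam,name=None,box=None,scale=None):
    im=eyes.camera(cam)[:,:,::-1].copy()
    if name:
        c=im if box is None else im[box[1]:box[3],box[0]:box[2]]
        s=scale or min(800/c.shape[1],600/c.shape[0])
        cv2.imwrite(f"pics/{name}.png",cv2.resize(c,None,fx=s,fy=s,interpolation=cv2.INTER_CUBIC))
    return im
def pedals(im,cam="top",z=0.035):
    "low-saturation bright blobs of pedal size; returns centre, long axis angle, length, width on plane z"
    hsv=cv2.cvtColor(im,cv2.COLOR_BGR2HSV)
    m=((hsv[...,1]<70)&(hsv[...,2]>130)).astype(np.uint8)
    m=cv2.morphologyEx(m,cv2.MORPH_CLOSE,np.ones((9,9)))
    out=[]
    for c in cv2.findContours(m,0,2)[0]:
        if cv2.contourArea(c)<100: continue
        p=onz(cam,c[:,0],z)[:,:2]
        (x,y),(w,h),a=cv2.minAreaRect((p*1000).astype(np.float32))
        if w<h: w,h,a=h,w,a-90
        out.append((round(x/1000,4),round(y/1000,4),round(np.radians((a+90)%180-90),3),round(w),round(h),c[:,0].mean(0).round()))
    return out
E
python3 - <<'E'
from h import *
im=cv2.imread("raw_top0.png")
for o in pedals(im): print(o)
s=cv2.imread("raw_side0.png")
a=cv2.resize(im[35:175,95:245],None,fx=4,fy=4,interpolation=2)
b=cv2.resize(s[120:265,70:220],None,fx=4,fy=4,interpolation=2)
cv2.imwrite("pics/crop1.png",a[:, :600]);cv2.imwrite("pics/crop2.png",b)
q=np.array([[163,98],[335,67],[363,202],[185,237]])*.64
print(onz("top",q,.27).round(3)); print(onz("top",np.array([[220,263],[365,237]])*.64,0.012).round(3))
s2=np.array([[122,277],[235,195],[328,238],[210,333]])*.64
print(onz("side",s2,.27).round(3)); print(onz("side",np.array([[243,410],[335,315],[160,365]])*.64,0.0).round(3))
E
```

```text
(0.2184, 0.7031, np.float64(-1.555), 165, 13, array([ 38., 280.]))
(0.3038, -0.5331, np.float64(-1.394), 86, 65, array([402., 258.]))
(0.3535, -0.282, np.float64(0.355), 99, 25, array([326., 240.]))
(0.4462, -0.3847, np.float64(-1.467), 95, 42, array([356., 211.]))
(0.4462, -0.1756, np.float64(0.459), 95, 42, array([293., 213.]))
(0.5721, -0.4059, np.float64(-0.224), 95, 42, array([362., 177.]))
(0.6081, -0.1565, np.float64(-1.0), 47, 32, array([287., 164.]))
(0.6577, -0.2459, np.float64(0.386), 95, 42, array([314., 151.]))
(0.7947, 0.3187, np.float64(-1.419), 169, 45, array([146., 110.]))
(0.9065, 0.1792, np.float64(0.106), 137, 36, array([190.,  81.]))
(0.9994, 0.2583, np.float64(-1.446), 99, 28, array([168.,  54.]))
[[0.854 0.398 0.27 ]
 [0.917 0.079 0.27 ]
 [0.656 0.024 0.27 ]
 [0.589 0.342 0.27 ]]
[[0.596 0.34  0.012]
 [0.656 0.026 0.012]]
[[0.848 0.393 0.27 ]
 [0.91  0.084 0.27 ]
 [0.648 0.035 0.27 ]
 [0.603 0.352 0.27 ]]
[[0.609 0.339 0.   ]
 [0.672 0.02  0.   ]
 [0.843 0.401 0.   ]]
```

View pics/crop1.png

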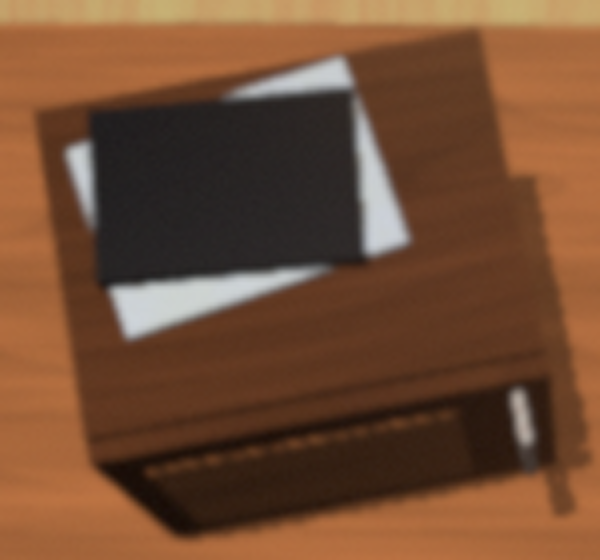

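View pics/crop2.png

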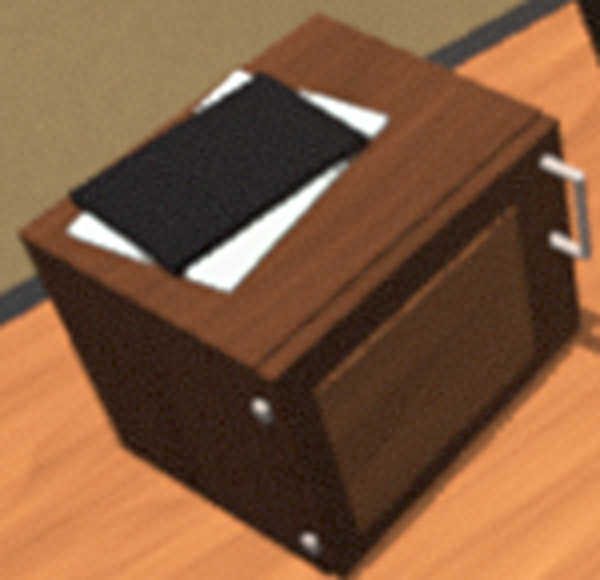

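```bash
cat > fit.py <<'E'
from h import *
from scipy.optimize import least_squares
cp=np.array([[-.018,.165,.268],[-.018,-.165,.268],[.25,.165,.27],[.25,-.165,.27]])
T=np.array([[97,463],[548,375],[37,112],[480,30]])/4+[95,35]
S=np.array([[272,383],[560,122],[22,233],[318,13]])/4+[70,120]
def W(v,p):
    return np.c_[R.from_euler("z",v[2]).apply(p)+[v[0],v[1],0]]
f=lambda v:np.r_[proj("top",W(v,cp))-T,proj("side",W(v,cp))-S].ravel()
r=least_squares(f,[.65,.2,-.2]); v=r.x
print(v,r.fun.reshape(-1,2).round(1).tolist())
hb=W(v,[[-.053,-.140,.24],[-.053,-.140,.150]])
print("handle",hb.round(3),(proj("top",hb)-[95,35])*4,(proj("side",hb)-[70,120])*4)
np.save("cup.npy",v)
E
python3 fit.py
```

```text
[0.64180963 0.18846404 0.20469285] [[-2.0, 0.4], [0.6, 0.1], [-0.9, -0.0], [-0.0, -0.5], [0.8, -0.9], [0.7, -0.8], [-0.6, -0.4], [0.7, -0.4]]
handle [[0.618 0.041 0.24 ]
 [0.618 0.041 0.15 ]] [[526.36733401 439.48468393]
 [530.63179324 470.07253034]] [[581.59618079 177.15861291]
 [589.06670566 254.91024968]]
```

```bash
cat >> h.py <<'E'
cup=np.load("cup.npy") if __import__("os").path.exists("cup.npy") else None
def W(p): # cupboard -> world
    return R.from_euler("z",cup[2]).apply(np.asarray(p,float))+[cup[0],cup[1],0]
def Wd(p): return R.from_euler("z",cup[2]).apply(np.asarray(p,float))
def tool(z,y):
    z=np.asarray(z,float)/np.linalg.norm(z); y=np.asarray(y,float); y=y-z*(y@z); y/=np.linalg.norm(y)
    return R.from_matrix(np.c_[np.cross(y,z),y,z]).as_euler("xyz")
def ctool(tilt,s=1): # pointing into cupboard, tilt rad below horizontal, closing along cupboard y
    return tool(Wd([np.cos(tilt),0,-np.sin(tilt)]),Wd([0,s,0]))
def down(phi): return tool([0,0,-1],[np.cos(phi),np.sin(phi),0])
def door(th,d,inw,z): # world point on door at angle th: d from hinge, inw inwards of inner face
    c,s=np.cos(th),np.sin(th)
    return W([-.002-d*s+inw*c, .165-d*c-inw*s, z])
def st():
    o=telemetry.get_obs(); print(f"t={o['t']:.1f} p={o['position'].round(3)} F={o['force'].round(1)} gap={o['finger_gap']:.3f} gf={o['grasp_force']:.1f}"); return o
E
python3 - <<'E'
from h import *
h=door(0,.305,-.051,.2)
for t in (0.,.3,.6,.8,1.):
  for s in(1,-1):
    z=Wd([np.cos(t),0,-np.sin(t)])
    print(t,s,[ (lambda q: None if q is None else q.round(2))(bot.ik(h+z*a,ctool(t,s))) for a in(.019,-.06)])
print(h)
E
```

```text
0.0 1 [array([-0.39,  1.07,  2.29,  2.54,  1.75,  1.45]), None]
0.0 -1 [array([-0.39,  1.07,  2.29,  2.54,  1.75, -1.69]), None]
0.3 1 [array([-0.36,  0.8 ,  2.28,  2.56,  1.22,  1.61]), None]
0.3 -1 [array([-0.36,  0.8 ,  2.28,  2.56,  1.22, -1.54]), None]
0.6 1 [array([-0.31,  0.58,  2.16,  2.39,  0.64,  1.9 ]), array([-0.41,  0.43,  2.28,  2.23,  0.65,  1.98])]
0.6 -1 [array([-0.31,  0.58,  2.16,  2.39,  0.64, -1.24]), array([-0.41,  0.43,  2.28,  2.23,  0.65, -1.16])]
0.8 1 [array([-0.27,  0.49,  2.04,  1.88,  0.34,  2.47]), array([-0.34,  0.32,  2.11,  1.52,  0.37,  2.79])]
0.8 -1 [array([-0.27,  0.49,  2.04,  1.88,  0.34, -0.67]), array([-0.34,  0.32,  2.11,  1.52,  0.37, -0.36])]
1.0 1 [array([-0.22,  0.46,  1.91,  0.76,  0.33, -2.66]), array([-0.26,  0.29,  1.93,  0.58,  0.46, -2.5 ])]
1.0 -1 [array([-0.22,  0.46,  1.91,  0.76,  0.33,  0.48]), array([-0.26,  0.29,  1.93,  0.58,  0.46,  0.64])]
[0.61837338 0.04061364 0.2       ]<stdin>:6: UserWarning: Gimbal lock detected. Setting third angle to zero since it is not possible to uniquely determine all angles.
```

```bash
python3 - <<'E'
from h import *
def hp(th,a,z=.19):
    t=1.0; zc=R.from_euler("z",-th).apply([np.cos(t),0,-np.sin(t)]); yc=R.from_euler("z",-th).apply([0,-1,0])
    return door(th,.305,-.051,z)+Wd(zc)*a, tool(Wd(zc),Wd(yc))
bot.set_gripper(.8)
bot.movep(*hp(0,-.08)); st()
bot.line_to(hp(0,.019)[0],f_stop=15); st()
bot.set_gripper(0,20); st()
for th in (.05,.1,.14):
    p,r=hp(th,.019); print(bot.line_to(p,r,max_speed=.06,f_stop=25)); st()
bot.set_gripper(.8)
p,r=hp(.14,-.08); bot.line_to(p,r); st()
bot.line_to(p+[0,0,.15]); st()
shot("side","s1",(60,100,260,250))
shot("top","t1",(90,30,290,180))
E
```

```text
t=3.4 p=[0.576 0.031 0.257] F=[0.2 0.7 0.5] gap=0.803 gf=0.0
t=4.2 p=[0.628 0.043 0.174] F=[ 0.1 -1.3 -0.2] gap=0.802 gf=0.0
t=5.3 p=[0.628 0.044 0.174] F=[-0.1  5.2  1.5] gap=0.108 gf=20.0
False
t=5.7 p=[0.612 0.043 0.174] F=[-0.6  5.5  1.3] gap=0.107 gf=20.0
False
t=6.1 p=[0.597 0.043 0.174] F=[0.4 6.8 1.7] gap=0.105 gf=20.0
False
t=6.4 p=[0.585 0.044 0.174] F=[-0.1  6.5  1.2] gap=0.107 gf=20.0
t=8.4 p=[0.532 0.039 0.257] F=[ 0.3 -1.2 -0.4] gap=0.798 gf=0.0
t=9.6 p=[0.531 0.039 0.406] F=[ 0.7 -0.2 -0.6] gap=0.800 gf=0.0
```

View pics/t1.png

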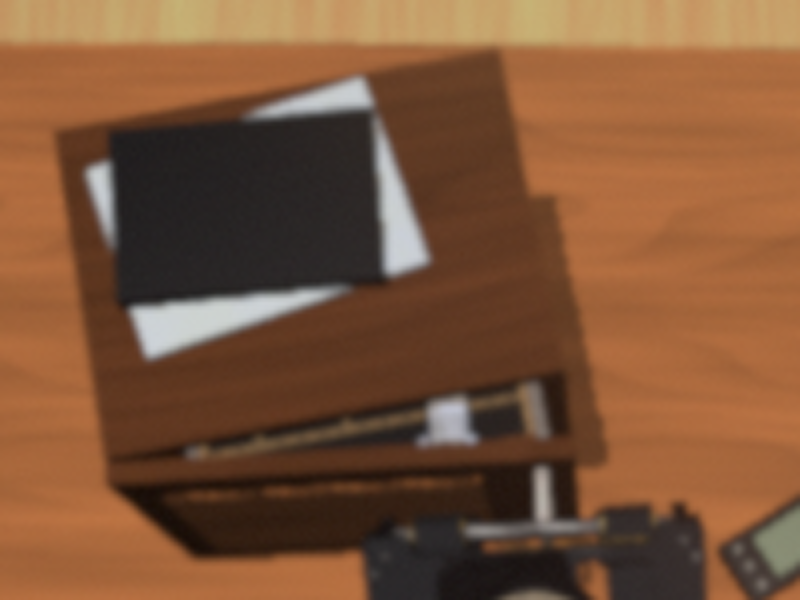

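The door is ajar. The white catch tongue shows at crop (450,418), which is raw (202,134), in the gap behind the door.

```bash
python3 - <<'E'
from h import *
print("catch",onz("top",[[202.5,132.]],.238).round(3),door(.14,.24,.018,.238).round(3))
def dp(th,z,c=-.010): return door(th,.24,c,z),down(cup[2]-th)
bot.set_gripper(.036/.087)
bot.movep(*dp(.14,.33)); st()
print(bot.line_to(dp(.14,.245)[0],max_speed=.1,f_stop=10)); st()
bot.line_to(dp(.14,.225)[0],max_speed=.05); o=st()
bot.pause(.1)
for th in (.2,.26,.32,.4):
    bot.line_to(*dp(th,.225),max_speed=.08)
    st()
bot.line_to(dp(.4,.243)[0],max_speed=.1)
for th in np.arange(.5,1.91,.14):
    bot.line_to(*dp(th,.243),max_speed=.15)
o=st(); print(o["qpos"].round(2))
bot.line_to(o["position"]+[0,0,.08])
p=o["position"]+[0,0,.08]
shot("side","s2")
E
```

```text
catch [[0.657 0.111 0.238]] [0.64  0.111 0.238]
t=11.7 p=[0.612 0.109 0.33 ] F=[ 0.1  0.2 -0. ] gap=0.407 gf=0.0
False
t=12.7 p=[0.612 0.109 0.246] F=[ 0.4  0.  -1.1] gap=0.412 gf=0.0
t=13.2 p=[0.612 0.109 0.226] F=[0.9 0.6 5.3] gap=0.414 gf=2.7
t=13.7 p=[0.597 0.11  0.226] F=[-1.9 -0.1  5. ] gap=0.411 gf=2.7
t=14.0 p=[0.583 0.111 0.226] F=[-2.  -0.4  4.8] gap=0.416 gf=2.7
t=14.3 p=[0.568 0.112 0.226] F=[-1.6 -0.1  6.3] gap=0.415 gf=2.7
t=14.7 p=[0.549 0.116 0.226] F=[-0.5  0.4  5.8] gap=0.414 gf=2.7
t=19.1 p=[0.369 0.388 0.243] F=[-0.2 -1.   0.2] gap=0.415 gf=0.0
[ 0.6   0.38  1.63 -0.    1.13  2.29]
```

View pics/s2.png

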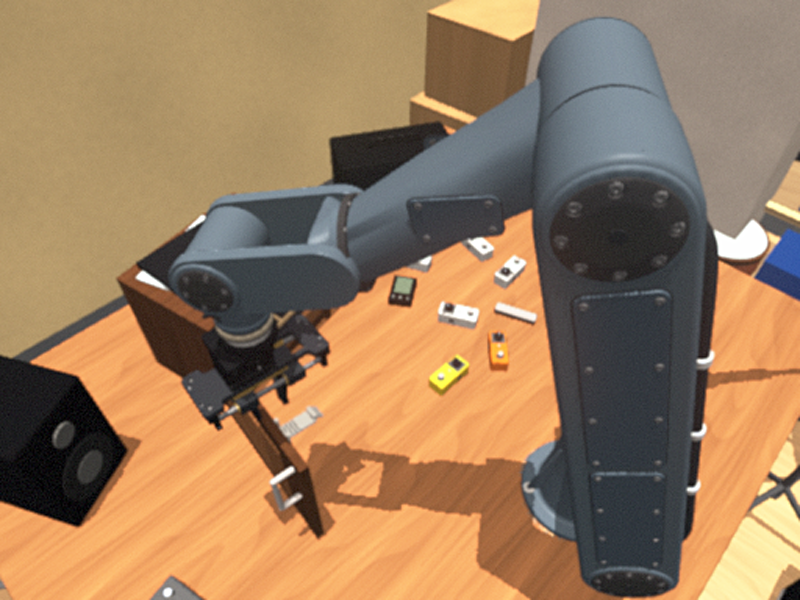

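The door is wide open, with the catch showing at (300,420). Next I roll out the tray.

```bash
python3 - <<'E'
from h import *
r=ctool(1.,-1); z=Wd([np.cos(1),0,-np.sin(1)])
bot.set_gripper(0)
o=st(); bot.line_to(o["position"]+[0,0,.06])
h=W([.042,0,.060])
bot.movep(h-z*.25,r); st()
print(bot.line_to(h-z*.03,max_speed=.15,f_stop=12)); st()
print(bot.line_to(h,max_speed=.05,f_stop=8)); o=st(); print(W([.042,0,.06]))
p=o["position"]
print(bot.line_to(p-Wd([.222,0,0]),max_speed=.08,f_stop=25)); o=st()
p=o["position"]; bot.line_to(p-z*.15); 
bot.move_j([-0.9,.3,1.6,0,1.2,-.2]); st()
shot("side","s3",(60,100,260,250)); shot("top","t3",(90,80,290,230))
E
```

```text
t=20.7 p=[0.369 0.388 0.323] F=[ 0.6  0.3 -0.2] gap=0.006 gf=0.0
t=22.4 p=[0.551 0.17  0.27 ] F=[ 0.3  0.9 -0. ] gap=0.001 gf=0.0
False
t=24.1 p=[0.667 0.194 0.085] F=[ 0.2 -0.2  0.2] gap=0.003 gf=0.0
False
t=24.8 p=[0.683 0.197 0.06 ] F=[ 0.1 -0.1 -0.2] gap=0.003 gf=0.0
[0.68293281 0.19700123 0.06      ]
True
t=29.9 p=[0.483 0.154 0.064] F=[1.3 0.8 1.6] gap=0.003 gf=1.0
t=33.6 p=[ 0.41  -0.337  0.296] F=[ 0.3 -0.8  0.2] gap=0.005 gf=0.0
```

View pics/t3.png

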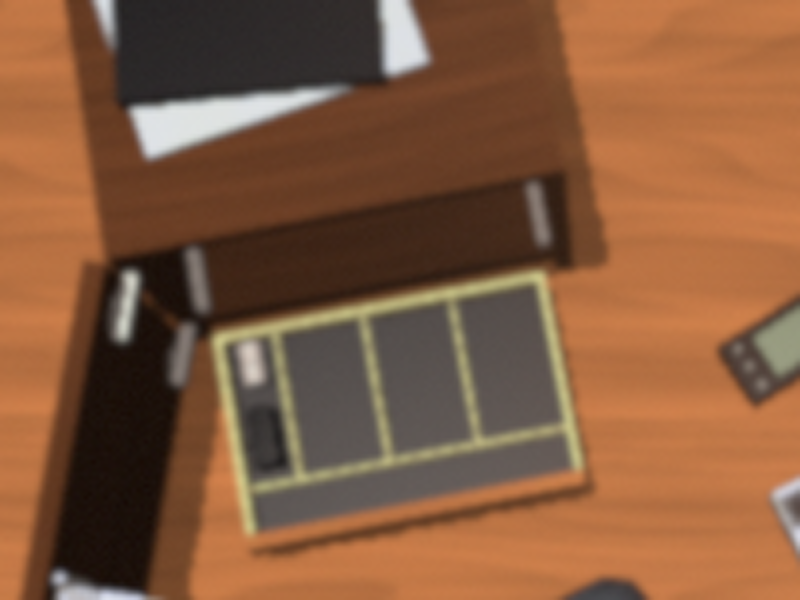

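The tray is fully out and all three wide bays are empty. Their floor centres are at about crop (512,363), (422,380) and (333,396) for right, middle and left, and the left channel holds adapters. So three bench pedals are needed and the fourth is a spare.

```bash
cat >> h.py <<'E'
def ang(a): return (a+np.pi/2)%np.pi-np.pi/2
def phi_for(yaw,pos):
    q1=np.arctan2(pos[1],pos[0])
    return min((yaw+s*np.pi/2 for s in(1,-1,3,-3)),key=lambda f:abs(q1-f-1.2))
def move_pedal(ped,dest,hz=.019):
    x,y,a=ped[:3]; p=np.array([x,y,hz])
    r=down(phi_for(a,p)); up=np.array([0,0,.14])
    bot.set_gripper(.8); bot.movep(p+up,r)
    if bot.line_to(p,max_speed=.15,f_stop=12): print("hit"); st()
    bot.set_gripper(0,40); st()
    bot.line_to(p+up,max_speed=.15); o=st()
    if not .42<o["finger_gap"]<.52: raise SystemExit("no grasp")
    d=np.array([dest[0],dest[1],.042+hz]); r2=down(phi_for(cup[2],d))
    bot.movep(d+[0,0,.12],r2); o=st()
    if not .42<o["finger_gap"]<.52: raise SystemExit("lost")
    bot.line_to(d+[0,0,.012],max_speed=.12); print("contact",bot.line_to(d-[0,0,.003],max_speed=.04,f_stop=5)); st()
    bot.set_gripper(.62); bot.line_to(d+[0,0,.13],max_speed=.15); st()
E
python3 - <<'E'
from h import *
c=np.array([[512,363],[422,380],[333,396]])/4+[90,80]
b=onz("top",c,.045); cf=R.from_euler("z",-cup[2]).apply(b-[cup[0],cup[1],0])
print(b.round(3),cf.round(3))
im=shot("top")
P=[p for p in pedals(im) if abs(p[3]-95)<6 and abs(p[4]-42)<6]
for p in P: print(p)
np.save("bays.npy",b)
E
```

```text
[[0.582 0.076 0.045]
 [0.568 0.15  0.045]
 [0.554 0.223 0.045]] [[-0.081 -0.098  0.045]
 [-0.081 -0.023  0.045]
 [-0.079  0.052  0.045]]
(0.3822, 0.4078, np.float64(1.528), 96, 46, array([114., 231.]))
(0.4455, -0.1748, np.float64(0.49), 95, 42, array([294., 214.]))
(0.5718, -0.4055, np.float64(-0.224), 96, 43, array([361., 177.]))
(0.6574, -0.245, np.float64(0.386), 95, 44, array([314., 152.]))
```

```bash
python3 - <<'E'
from h import *
b=lambda y:W([-.082,y,0])[:2]
move_pedal((.4455,-.1748,.475),b(.051))
P=[p for p in pedals(shot("top")) if abs(p[3]-95)<6 and abs(p[4]-42)<6 and p[1]<.1]
for p in P: print(p)
C=[p for p in P if np.hypot(p[0]-.572,p[1]+.406)<.08]
if C: move_pedal(C[0],b(-.023))
P=[p for p in pedals(shot("top")) if abs(p[3]-95)<6 and abs(p[4]-42)<6 and p[1]<.1]
for p in P: print(p)
shot("top","t4",(90,80,390,280))
E
```

```text
t=37.7 p=[ 0.446 -0.175  0.019] F=[ 0.5 -0.   2.6] gap=0.457 gf=40.0
t=38.7 p=[ 0.445 -0.174  0.158] F=[ 0.6  0.1 -2.2] gap=0.455 gf=40.0
t=40.3 p=[0.551 0.221 0.181] F=[-0.5 -0.  -2.5] gap=0.455 gf=40.0
contact True
t=41.7 p=[0.552 0.222 0.061] F=[-0.5 -0.5  3. ] gap=0.458 gf=40.0
t=43.3 p=[0.55  0.222 0.19 ] F=[ 0.  -0.3 -0.5] gap=0.621 gf=0.0
(0.4463, -0.3844, np.float64(-1.474), 95, 42, array([356., 212.]))
(0.559, -0.4412, np.float64(-0.185), 95, 43, array([373., 180.]))
(0.6573, -0.2449, np.float64(0.396), 95, 43, array([314., 151.]))
t=48.0 p=[ 0.559 -0.442  0.019] F=[-0.1 -2.6  2.4] gap=0.454 gf=39.9
t=49.1 p=[ 0.558 -0.44   0.158] F=[-0.7 -1.  -3.3] gap=0.453 gf=39.9
t=51.2 p=[0.567 0.148 0.181] F=[ 0.1 -0.  -2.9] gap=0.456 gf=39.9
contact True
t=52.6 p=[0.567 0.149 0.061] F=[0.4 0.5 3.7] gap=0.447 gf=39.9
t=54.2 p=[0.565 0.149 0.19 ] F=[ 0.5 -0.5  0.6] gap=0.617 gf=0.0
(0.4462, -0.3845, np.float64(-1.467), 96, 42, array([356., 212.]))
(0.6574, -0.2451, np.float64(0.383), 95, 44, array([314., 151.]))
```

View pics/t4.png

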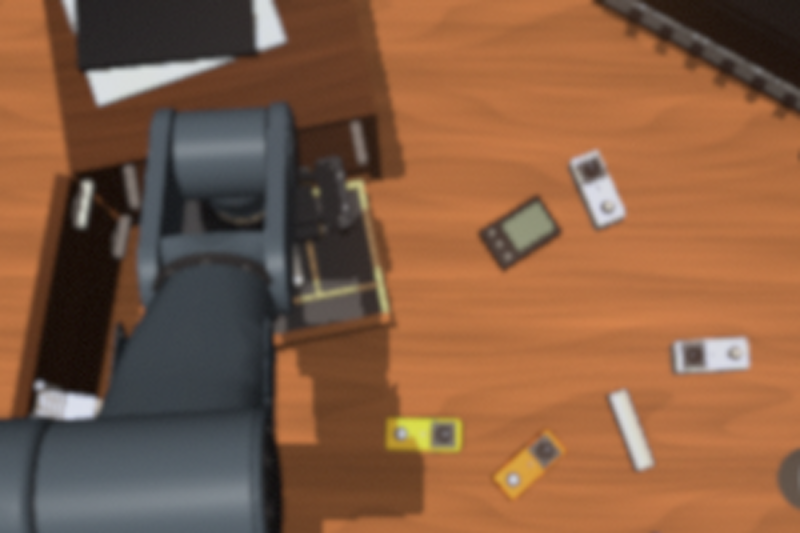

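Two pedals are placed, and one had been knocked aside but was re-measured before its grasp. The bare ones still on the bench are at crop (710,354) and (597,190). I take (710,354), which has more room round it, and leave the other as the spare.

```bash
python3 - <<'E'
from h import *
move_pedal((.4462,-.3845,-1.47),W([-.082,-.095,0])[:2])
bot.move_j([-0.9,.3,1.6,0,1.2,-.2]); st()
im=shot("top","t5",(90,80,290,230))
for p in pedals(im,z=.077): print(p[:5], R.from_euler("z",-cup[2]).apply(np.array([p[0],p[1],0])-[cup[0],cup[1],0]).round(3))
E
```

```text
t=58.6 p=[ 0.447 -0.385  0.019] F=[0.7 2.  1.1] gap=0.458 gf=39.7
t=59.7 p=[ 0.446 -0.384  0.158] F=[ 0.9  0.4 -3.5] gap=0.454 gf=39.7
t=61.5 p=[0.581 0.078 0.181] F=[-0.1 -0.5 -3.7] gap=0.455 gf=39.7
contact True
t=62.9 p=[0.582 0.079 0.061] F=[ 0.4 -0.4  3.7] gap=0.458 gf=39.7
t=64.5 p=[0.58  0.079 0.19 ] F=[-0.1 -0.5  0.5] gap=0.617 gf=0.0
t=66.2 p=[ 0.411 -0.338  0.296] F=[ 0.6 -0.2  0. ] gap=0.618 gf=0.0
(0.039, 0.0812, np.float64(0.663), 105, 16) [-0.612  0.018  0.   ]
(0.1208, 0.1889, np.float64(-0.905), 64, 32) [-0.51   0.106  0.   ]
(0.2222, 0.6821, np.float64(-1.554), 160, 16) [-0.311  0.569  0.   ]
(0.2949, -0.5143, np.float64(1.128), 110, 86) [-0.483 -0.618  0.   ]
(0.176, -0.0484, np.float64(0.669), 388, 43) [-0.504 -0.137  0.   ]
(0.3796, 0.3954, np.float64(1.528), 93, 45) [-0.215  0.256  0.   ]
(0.4713, -0.5384, np.float64(0.657), 117, 14) [-0.315 -0.677  0.   ]
(0.5985, -0.1517, np.float64(-1.0), 49, 34) [-0.112 -0.324  0.   ]
(0.5568, 0.1648, np.float64(-1.382), 250, 126) [-0.088 -0.006  0.   ]
(0.6465, -0.238, np.float64(0.386), 93, 42) [-0.082 -0.419  0.   ]
(0.7783, 0.3091, np.float64(-1.457), 170, 46) [0.158 0.09  0.   ]
(0.8901, 0.1725, np.float64(0.109), 137, 38) [ 0.24  -0.066  0.   ]
(0.9789, 0.2501, np.float64(-1.505), 102, 30) [ 0.343 -0.008  0.   ]
```

View pics/t5.png

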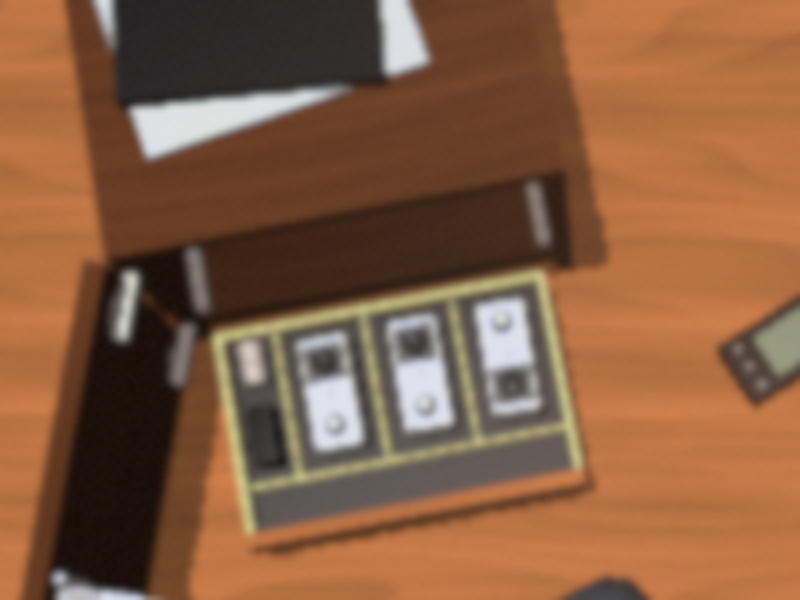

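All three pedals lie flat, controls up, in the bays at (333,396), (422,380) and (512,355). Next I push the tray home.

```bash
python3 - <<'E'
from h import *
bot.set_gripper(0)
# first stretch: tool straight down, closing across cupboard y
r=down(phi_for(cup[2],W([-.2,0,0])))
a=W([-.225,0,.06])
bot.movep(a+[0,0,.15],r); bot.line_to(a); st()
print(bot.line_to(W([-.08,0,.06]),max_speed=.1,f_stop=20)); st()
bot.line_to(W([-.12,0,.06])); bot.line_to(W([-.12,0,.16]))
r2=min((ctool(1.,s) for s in(1,-1)),key=lambda r:abs(bot.ik(W([-.10,0,.16]),r)-telemetry.get_obs()["qpos"]).max())
bot.movep(W([-.10,0,.16]),r2); bot.line_to(W([-.10,0,.055]))
print(bot.line_to(W([.004,0,.055]),max_speed=.08,f_stop=18)); o=st()
print(R.from_euler("z",-cup[2]).apply(o["position"]-[cup[0],cup[1],0]).round(4))
bot.line_to(W([-.08,0,.055])); bot.line_to(W([-.10,0,.30]))
o=st();print(o["qpos"].round(2))
E
```

```text
t=70.3 p=[0.422 0.143 0.06 ] F=[-0.2  0.5 -0.1] gap=0.005 gf=0.0
False
t=71.9 p=[0.564 0.172 0.06 ] F=[ 0.2 -0.5  0.9] gap=0.006 gf=0.0Traceback (most recent call last):
  File "<stdin>", line 10, in <module>
cell.Unreachable: the arm cannot follow that straight line within its joint ranges
```

```bash
python3 - <<'E'
from h import *
o=st(); print(o["qpos"].round(2))
for t in (1.,1.15,1.3):
  for s in(1,-1):
    print(t,s,[(lambda q:None if q is None else q.round(2).tolist())(bot.ik(W(p),ctool(t,s))) for p in([-.1,0,.16],[-.09,0,.055],[.004,0,.055])])
E
```

```text
t=74.1 p=[0.544 0.168 0.16 ] F=[ 0.1 -0.7 -0.3] gap=0.006 gf=0.0
[0.06 0.45 2.07 1.01 0.09 0.44]
1.0 1 [[0.06, 0.45, 2.07, 1.02, 0.09, -2.71], [0.06, 0.71, 2.11, 2.84, 0.25, 1.75], [0.09, 0.74, 1.87, 2.14, 0.07, 2.48]]
1.0 -1 [[0.06, 0.45, 2.07, 1.02, 0.09, 0.44], [0.06, 0.71, 2.11, 2.84, 0.25, -1.39], [0.09, 0.74, 1.87, 2.14, 0.07, -0.66]]
1.15 1 [[0.07, 0.44, 1.96, 0.17, 0.32, -1.85], [0.08, 0.67, 2.0, 0.78, 0.07, -2.47], [0.1, 0.73, 1.76, 0.18, 0.24, -1.84]]
1.15 -1 [[0.07, 0.44, 1.96, 0.17, 0.32, 1.29], [0.08, 0.67, 2.0, 0.78, 0.07, 0.68], [0.1, 0.73, 1.76, 0.18, 0.24, 1.3]]
1.3 1 [[0.09, 0.46, 1.85, 0.06, 0.57, -1.73], [0.09, 0.66, 1.89, 0.1, 0.32, -1.77], [0.11, 0.73, 1.65, 0.05, 0.49, -1.71]]
1.3 -1 [[0.09, 0.46, 1.85, 0.06, 0.57, 1.41], [0.09, 0.66, 1.89, 0.1, 0.32, 1.37], [0.11, 0.73, 1.65, 0.05, 0.49, 1.43]]
```

```bash
python3 - <<'E'
from h import *
r=ctool(1.3,-1)
bot.movep(W([-.10,0,.16]),r); bot.line_to(W([-.10,0,.055])); st()
print(bot.line_to(W([.004,0,.055]),max_speed=.06,f_stop=18)); o=st()
print(R.from_euler("z",-cup[2]).apply(o["position"]-[cup[0],cup[1],0]).round(4))
bot.line_to(W([-.09,0,.055])); bot.line_to(W([-.10,0,.33]))
o=st();print(o["qpos"].round(2))
# pinch the door's top edge and swing it in
def dp(th,z,c=-.010): return door(th,.24,c,z),down(cup[2]-th)
bot.set_gripper(.036/.087)
bot.movep(*dp(1.89,.34)); print(bot.line_to(dp(1.89,.243)[0],max_speed=.1,f_stop=8)); st()
for th in list(np.arange(1.75,.5,-.14))+[.42]:
    bot.line_to(*dp(th,.243),max_speed=.15)
o=st(); bot.line_to(o["position"]+[0,0,.09])
bot.set_gripper(0)
shot("top","t6",(90,30,290,180))
E
```

```text
t=75.9 p=[0.544 0.168 0.055] F=[ 0.5  0.  -0.4] gap=0.006 gf=0.0
True
t=77.4 p=[0.637 0.188 0.054] F=[ 0.8 -0.3  1.1] gap=0.002 gf=0.1
[-0.0051  0.0004  0.0535]
t=80.1 p=[0.543 0.168 0.329] F=[0.5 0.2 0.7] gap=0.004 gf=0.0
[0.09 0.24 1.63 0.04 1.03 1.44]
False
t=83.2 p=[0.37  0.387 0.244] F=[-1.  -0.6  0.7] gap=0.412 gf=0.0
t=87.0 p=[0.544 0.118 0.243] F=[ 0.1  0.2 -1.3] gap=0.417 gf=0.0
```

View pics/t6.png

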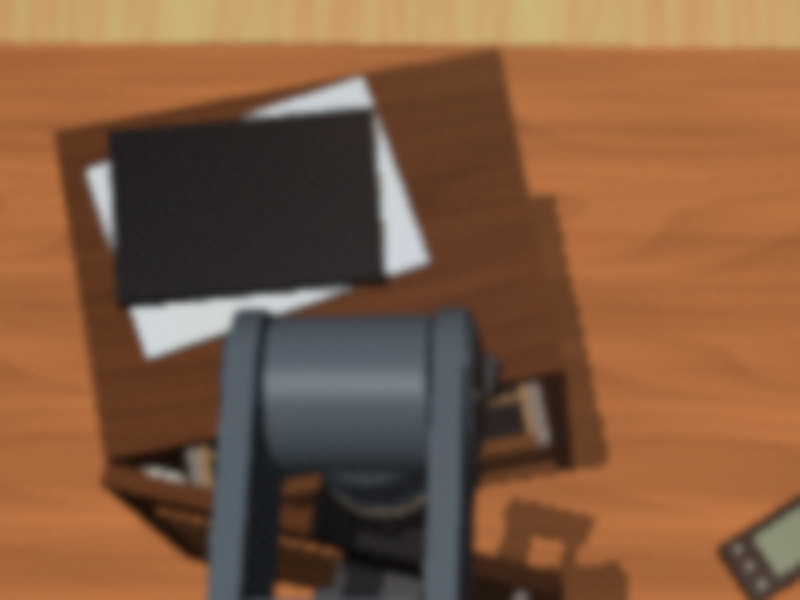

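The door stands at about 0.42 rad, and the tray stopped at its home position. Now I push the door shut.

```bash
python3 - <<'E'
from h import *
def dp(th,z,c=-.0255): return door(th,.268,c,z),down(cup[2]-th-np.pi/2)
p=telemetry.get_obs()["position"]
bot.line_to(p+[0,0,.03])
bot.movep(*dp(.44,.37,-.05)); bot.line_to(dp(.44,.228,-.05)[0]); st()
for th in (.4,.32,.24,.18,.12,.06,.02):
    bot.line_to(*dp(th,.228),max_speed=.1); st()
print(bot.line_to(*dp(-.025,.228),max_speed=.03,f_stop=25)); o=st()
q=R.from_euler("z",-cup[2]).apply(o["position"]-[cup[0],cup[1],0]); print(q.round(4), "door face x", q[0]+.0095, "shut: -.018")
bot.line_to(dp(0,.228,-.10)[0]); bot.line_to(dp(0,.38,-.10)[0])
bot.move_j([-0.9,.3,1.4,0,1.2,-.2]); st()
a=cv2.resize(shot("top")[30:180,90:290],(400,300),interpolation=2); b=cv2.resize(shot("side")[100:250,60:260],(400,300),interpolation=2)
cv2.imwrite("pics/fin.png",np.hstack([a,b]))
E
```

```text
t=91.5 p=[0.496 0.101 0.229] F=[-0.1  0.4  0.6] gap=0.006 gf=0.0
t=92.0 p=[0.529 0.092 0.228] F=[-0.8  0.3 -0.1] gap=0.008 gf=0.0
t=92.4 p=[0.55  0.086 0.228] F=[ 0.5  0.2 -0.2] gap=0.005 gf=0.0
t=92.8 p=[0.571 0.083 0.228] F=[ 0.5 -0.1  0.2] gap=0.005 gf=0.0
t=93.1 p=[0.578 0.082 0.227] F=[-16.    0.    9.3] gap=0.008 gf=7.9
t=93.4 p=[0.604 0.081 0.228] F=[-0.2 -1.2 -0.8] gap=0.002 gf=0.0
t=93.7 p=[0.62  0.081 0.228] F=[ 0.  -0.8 -0.7] gap=0.009 gf=0.0
t=94.0 p=[0.63  0.082 0.228] F=[-0.6  0.3 -0.2] gap=0.003 gf=0.0
False
t=94.5 p=[0.635 0.082 0.228] F=[-15.6  -3.2   9.3] gap=0.006 gf=8.0
[-0.028  -0.103   0.2281] door face x -0.018450711007856335 shut: -.018
t=98.1 p=[ 0.473 -0.416  0.376] F=[-0.6 -0.3 -0.8] gap=0.005 gf=0.0
```

View pics/fin.png

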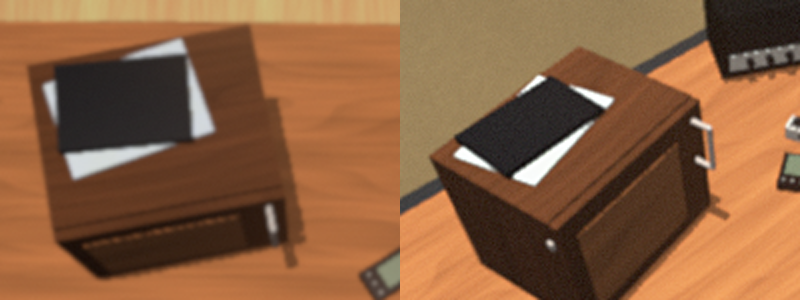

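Both views show the door flush. The catch rode under its striker (16 N peak, then free), and the door came up against its stop.

```bash
python3 -c "
from cell import order; print(order.hand_in())"
```

```text
the job is handed in; nothing more can be done
None
```

The job is handed in, though `hand_in()` returned no verdict: each of the three bays holds one pedal, controls up, the spare is still on the bench, the tray is home, and the door is shut with the catch apparently hooked (judged from forces, not seen).

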